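Press the plug home, unhitch the press beam and hold it up

TASK

On the small bench press, pull the wooden-handled lever down through its stroke until the brass plug is pressed flush into the die block, then ease the lever slowly back up to rest without letting it fly back. Then pull the steel latch tab at the beam's coupler sideways, away from the beam, against its spring, lift the beam off its ball at least 70 mm, and finish while still holding it raised and still. Leave the jar, flask, brick and bowl where they stand.

Things in the scene. Friction and masses are not known exactly. Their poses are not given: they have to be found in the camera images.
- press: Grey iron base of the bench press, fixed; plate 340 x 100 x 20 mm. Origin: centre of its underside, on the bench. Press frame: x along the beam from hinge to ball (the ball end points away from the robot, yaw within 0.45 rad), y left, z up. Beam 30 mm wide, z 107 to 133 mm; lever bracket on it x -17 to 17 mm, top z 188 mm. Die block 56 x 56 mm under the beam at x = y = 0, top z 65 mm.
- beam_hinge (a point): Point on the beam's hinge axis (the axis is the press's y), press frame (-120, 0, 120) mm. Fixed to the press.
- beam (a joint): Angle of the beam about its hinge, rad: 0 = down on the ball, grows as the ball end rises, stop at 0.8. It falls back by its weight (about 0.9 kg in all, some 5 N at the coupler). The latch hooks under a collar below the ball and holds the beam down until drawn at least 9 mm.
- coupler (a point): Top centre of the coupler, the boxy cap on the beam's end over the ball, 240 mm from the hinge; at rest press frame (120, 0, 140) mm. The cap spans x 93 to 147 mm and y within 22 mm. It has risen 70 mm when the beam is at 0.29 rad.
- latch (a joint): Travel of the sprung latch, m: 0 = engaged, grows as it is pulled along the press's +y, stop at 0.022. Spring 5 N at 0 and 10.5 N at the stop; it springs back when released.
- latch_grip (a point): Grip point on the upright steel latch tab beside the coupler; at rest press frame (120, 62, 118) mm. Tab: 10 mm thick along the press's y, 26 mm wide along x, z 74 to 140 mm. The latch rod (top z 86 mm) joins it to the coupler below the grip; 27 mm free between tab and coupler guide. Carried by the beam: lifting the tab lifts the beam, and it tilts with it.
- lever (a joint): Lever angle, rad: 0 = up at rest, grows as it is pulled down, stop at 0.8. Return spring 0.5 N m at 0, 1.3 N m at 0.7 (3 to 8 N at the handle), plus about 3 N while the plug moves. Drives the ram down 40 mm per rad; the plug is flush and stops it at about 0.69. It flies back if let go.
- lever_pivot (a point): Point on the lever's axis (the press's x), at rest press frame (0, 0, 175) mm; carried by the beam.
- lever_grip (a point): Centre of the wooden barrel handle at the lever's end, 170 mm from lever_pivot on the press's -y side. Barrel 26 mm thick, 36 mm long, axis along the press's x, flat ends. At rest the lever points 0.45 rad above level (handle at press frame (0, -153, 249) mm); pulled by q, 0.45 - q rad above level.
- plug (a joint): How far the brass plug (18 mm across) is pressed into the die block, m: at 0 it stands 10 mm proud, at 0.0098 it is flush and stops. Starts between 0 and 0.003. Stays where pressed.
- plug_top (a point): Centre of the plug's top face, press frame x = y = 0.
- jar: Bystander: glass jar, 66 mm wide, 75 mm tall; origin centre of underside.
- flask: Bystander: white plastic bottle, 48 mm wide, 120 mm tall; origin centre of underside.
- brick: Bystander: small soldering brick 110 x 55 x 32 mm; origin centre of underside.
- bowl: Bystander: small blue ceramic bowl 80 mm wide, 35 mm tall; origin centre of underside.

How it is judged:
On the way, in this order (a step that is already met when the one before it is completed fails the run):
1. the lever is pulled through its stroke and the plug is pressed flush (within 2 mm) (value of joint plug above 0.0078 m and value of joint lever above 0.55 rad), for 0.1 s.
2. the lever is eased back to rest, within 0.1 rad (value of joint lever below 0.1 rad), for 0.2 s.
3. the latch is drawn sideways at least 10 mm by the fingers while the beam is still down (value of joint latch above 0.01 m and value of joint beam below 0.05 rad and contact force between the fingers and latch above 1 N), for 0.1 s.
4. the beam is lifted off its ball, the coupler at least 60 mm up (value of joint beam above 0.25 rad), for 0.2 s.
At the end, for the whole second after the job is handed in: The fingers hold the beam or its latch (over 1 N) raised more than 0.25 rad, that is the coupler over 60 mm up, still (under 0.08 rad/s), resting on none of the bystanders; the plug is flush within about 2 mm and the lever is back within 0.12 rad of rest (value of joint beam above 0.25 rad and (contact force between the fingers and latch above 1 N or contact force between the fingers and beam above 1 N) and value of joint plug above 0.0078 m and value of joint lever below 0.12 rad and velocity of joint beam between -0.08 and 0.08 rad/s and contact force between each of jar, flask, brick, bowl and beam below 0.3 N); the arm keeps its last pose, push and grip.
It fails at once if the lever flies back (faster than 1.5 rad/s, some 0.25 m/s at the handle) (velocity of joint lever below -1.5 rad/s and value of joint lever above 0.12 rad).
It fails at once if the jar is moved more than 20 mm or tipped (distance of jar from where it was at the start of the episode above 0.02 m or angle between jar's own z axis and vertical above 0.4 rad).
It fails at once if the flask is moved more than 20 mm or tipped (distance of flask from where it was at the start of the episode above 0.02 m or angle between flask's own z axis and vertical above 0.4 rad).
It fails at once if the brick is moved more than 20 mm or tipped (distance of brick from where it was at the start of the episode above 0.02 m or angle between brick's own z axis and vertical above 0.4 rad).
It fails at once if the bowl is moved more than 20 mm or tipped (distance of bowl from where it was at the start of the episode above 0.02 m or angle between bowl's own z axis and vertical above 0.4 rad).
It also fails if it takes over 58 s, if anything falls off the work surface, if the arm or the gripper's body presses on something with over 40 N, if the wrist force passes 120 N, or if a joint passes its speed limit or range.

ROBOT

A 6-joint arm with a two-finger parallel gripper is mounted at the origin on the work surface. World frame = base frame: x ahead of the robot, y to its left, z up, the work surface at z = 0. Lengths are in m, angles in rad, forces in N, time in s.
With the tool pointing down it reaches from about 0.375 to 0.9 m from the base axis. Payload 3.1 kg.
Tool frame: the origin (TCP) lies between the finger pads; the fingertips stand 11 mm ahead of it and the grasp point (between the pads) lies 8 mm behind it; z points along the fingers, y is the line along which they close (so a half turn about z gives the same grasp; the last joint's range is limited). The gripper opens to 87 mm and grips with 3 to 60 N. Pads are 19 mm wide; open, the fingers measure 117 mm over their backs; the gripper's body (75 mm by 190 mm) begins 51 mm behind the grasp point.
Start: joints at [1.073, 0.527, 1.433, -0, 1.181, -0.178], TCP at [0.196, 0.593, 0.234] pointing down, gripper open.
Joint ranges: [-3.08, 3.08], [-0.75, 2.2], [0.22, 2.44], [-1.43, 4.57], [0, 2.65], [-2.85, 2.85]. Speed limits (rad/s): [2.79, 2.79, 3.14, 3.14, 3.14, 3.14].

INTERFACE

Orientations are given as a unit quaternion [x, y, z, w].
In Python, from rig import get_obs, camera, hand_in gives the robot as it stands.
- The arm moves only by the shell command python3 -m pendant 'ROWS' [FORCE]. ROWS is JSON, a list that holds one entry, the list of rows, each a list of 7 numbers: the shift along the tool's x, y, z in m, then the turn, a rotation vector about the tool's x, y, z in degrees, then the opening, from 0 (shut) to 1 (fully open). In form: [[[x, y, z, ax, ay, az, fingers], ...]]. A call has exactly 5 rows; each row shifts and turns the commanded pose from where the row before left it, along the tool's axes as they then stand; what a row does not reach is not made up. A row lasts 1/8 s, in which the tool goes at most 62.5 mm and 10.7 degrees, less where a joint would pass 70% of its speed; a pose out of reach is approached as far as the arm can. A call with a gripper value outside its range is refused whole. The fingers move at their own pace and stop on an object; FORCE is the grip in N (left out, the last holds). Time passes only in rows, so rows that do not move let the fingers close, or fill a call up. It gives the time, the measured TCP pose, the force, the opening and the grip force at its end, in the units of the state.
- get_obs(): the state, without advancing time (a new reading comes with each control period).
- camera(name): name is "side" or "top" or "wrist"; returns a dict with "img" (384x512x3 uint8, red, green, blue), "intrinsics" (3x3 intrinsics, pixels), "R" (3x3) and "t" (3): a world point X has camera coordinates R X + t; the wrist camera has in their place "T_tool_cam" (4x4, takes a point from camera to tool coordinates, whose origin is the TCP and whose axes are the flange's). Camera axes: x right, y down, z forward; pixel columns grow to the right and rows downward; lengths in m; the calibration is good to about 2 mm. A picture is of the moment at which its call begins: read the wrist's pose just before it. There is no depth.
- hand_in(): hands the job in; it is judged then, once.
The state is a dict: "time": time; "q": joint angles; "joint_velocities": joint speeds; "joint_torque": joint torques, N m; "position": TCP position; "tool_rot": TCP orientation; "ft_force": force on the tool from outside, world axes, zero at the start; "moment": the same for the moment, N m; "grip_width": finger opening in m; "grip_force": force on a finger pad.
Only numpy, scipy, OpenCV 4.12 (cv2) and the standard library are available. Lean on these libraries where they do the work, as an engineer would, in place of code of your own. Each camera call takes 0.05 s, during which the arm holds its last target. There are 200 camera calls.

## Working session

There is one attempt and no reset: what is moved stays moved. The work goes in short steps, Python scripts to look and compute and a shell command to move; the robot and the scene stay as the last step left them, time stands still between calls to the robot, and variables do not carry over. Pictures are saved under pics/ and viewed, at most 10 in all, crops included, and the job is handed in when it is done.

```bash
ls; mkdir -p pics; python3 - <<'E'
from rig import get_obs,camera
import cv2,numpy as np,pickle
o=get_obs();print({k:np.round(v,3).tolist() for k,v in o.items()})
c={n:camera(n) for n in("side","top")}
pickle.dump(c,open('c0.pkl','wb'))
for n in c: 
  cv2.imwrite(f'pics/{n}0.png',cv2.resize(c[n]["img"][...,::-1],(800,600),interpolation=cv2.INTER_CUBIC)); print(n,c[n]["intrinsics"].tolist(),np.round(c[n]["R"],3).tolist(),c[n]["t"])
E
```

```text
pics
{'time': 0.0, 'q': [1.072, 0.528, 1.434, -0.0, 1.181, -0.179], 'joint_velocities': [0.001, -0.0, 0.001, -0.001, 0.0, 0.001], 'joint_torque': [-0.001, -44.005, -17.659, 0.063, 0.058, -0.0], 'position': [0.196, 0.593, 0.233], 'tool_rot': [0.159, 0.987, -0.001, -0.0], 'ft_force': [-0.067, -0.797, -0.391], 'moment': [0.057, -0.038, 0.033], 'grip_force': 0.0, 'grip_width': 0.087}
side [[372.53503723348797, 0.0, 247.21543588260064], [0.0, 372.53503723348797, 195.02256642505787], [0.0, 0.0, 1.0]] [[0.731, -0.682, -0.018], [-0.528, -0.549, -0.648], [0.432, 0.483, -0.762]] [-0.39935787  0.45106189  0.74808287]
top [[473.883598164419, 0.0, 256.51041069134277], [0.0, 473.883598164419, 188.1815863624683], [0.0, 0.0, 1.0]] [[-0.017, -1.0, 0.015], [-0.982, 0.014, -0.191], [0.191, -0.018, -0.982]] [0.04560087 0.60173249 1.30516942]
```

View pics/side0.png

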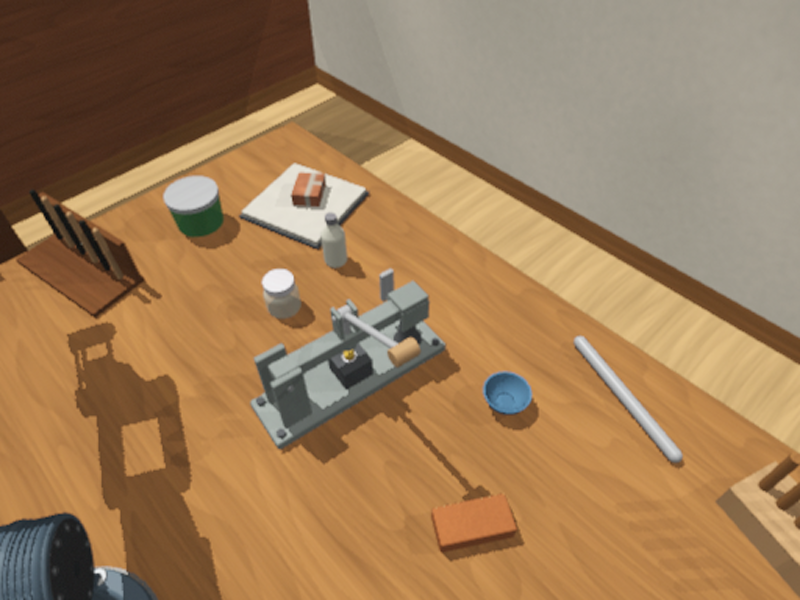

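View pics/top0.png

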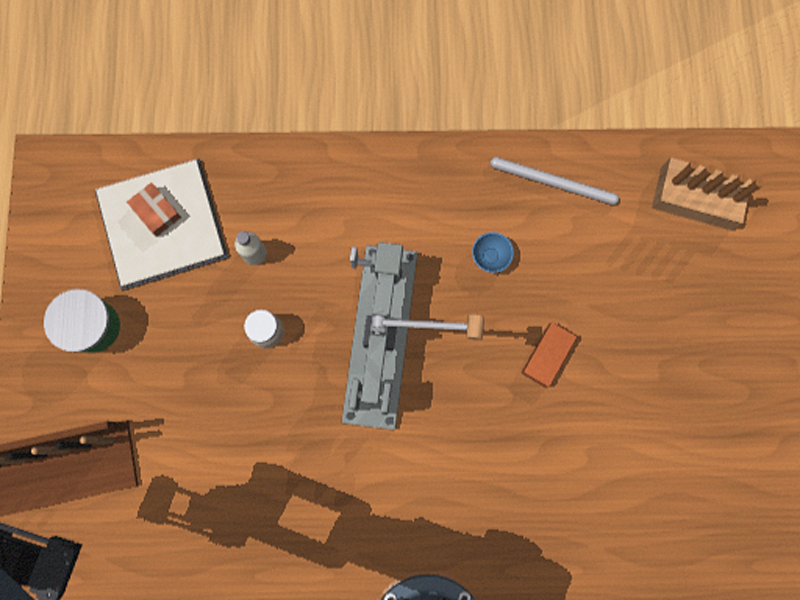

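The side view shows the press with its handle at (404,351), the tab at (387,273) and the near plate corners at (253,400) and (281,438). The top view shows the handle at (475,327), the tab at (354,252) and the plate corners at (342,424), (396,429) and (416,251). I'll fit the press pose from these and place the bystanders.

```bash
cat > h.py <<'E'
import numpy as np,pickle
from scipy.optimize import least_squares
from scipy.spatial.transform import Rotation as Rn
def proj(c,X):
    p=np.asarray(X)@np.array(c["R"]).T+c["t"]; K=np.array(c["intrinsics"]); p=p@K.T; return p[...,:2]/p[...,2:]
def ray(c,uv,z):
    K=np.array(c["intrinsics"]);R=np.array(c["R"]);d=R.T@np.linalg.solve(K,[uv[0],uv[1],1]);o=-R.T@c["t"];return o+d*(z-o[2])/d[2]
def P2W(p,X):
    X=np.asarray(X,float)/1000;c,s=np.cos(p[2]),np.sin(p[2]);return np.stack([p[0]+c*X[...,0]-s*X[...,1],p[1]+s*X[...,0]+c*X[...,1],X[...,2]],-1)
E
python3 - <<'E'
from h import *
c=pickle.load(open('c0.pkl','rb'));S=512/800
f=[('top',(342,424),(-170,50,20)),('top',(396,429),(-170,-50,20)),('top',(416,251),(170,-50,20)),('top',(475,327),(0,-153,249)),('top',(353,250),(120,62,140)),
('side',(253,400),(-170,50,20)),('side',(281,438),(-170,-50,20)),('side',(444,345),(170,-50,20)),('side',(404,351),(0,-153,249)),('side',(387,273),(120,62,140))]
r=lambda p:np.concatenate([proj(c[n],P2W(p,X))-np.array(u)*S for n,u,X in f])
s=least_squares(r,[.6,0,0],loss='soft_l1');print(s.x,np.round(s.fun.reshape(-1,2) if 0 else r(s.x).reshape(-1,2),1).tolist())
np.save('p.npy',s.x)
for n,X in dict(handle=(0,-153,249),tab=(120,62,118),coup=(120,0,140)).items(): print(n,P2W(s.x,X))
for n,u,z in [('jar',(262,327),.075),('flask',(250,245),.1),('bowl',(493,252),.03),('brick',(550,354),.032)]: 
  w=ray(c['top'],np.array(u)*S,z);q=w-[*s.x[:2],0];a=s.x[2];print(n,w, 'press',np.cos(a)*q[0]+np.sin(a)*q[1],-np.sin(a)*q[0]+np.cos(a)*q[1])
E
```

```text
[ 0.53481184  0.0754075  -0.14091558] [[-0.6, -1.5], [-0.4, -0.3], [0.9, -1.0], [0.1, -1.0], [-0.1, 1.3], [-2.7, 0.4], [-2.5, 4.9], [1.8, -0.9], [0.3, 0.6], [-0.3, -0.7]]
handle [ 0.51332303 -0.07607593  0.249     ]
tab [0.66233025 0.11993899 0.118     ]
coup [0.65362237 0.05855354 0.14      ]
jar [0.54225507 0.28674667 0.075     ] press -0.022313061743359903 0.21028973716233088
flask [0.68791012 0.30675643 0.1       ] press 0.1190878617731549 0.25055836089970696
bowl [ 0.68670911 -0.14124975  0.03      ] press 0.1808210784483299 -0.19317578771592067
brick [ 0.49026684 -0.23875918  0.032     ] press 2.1152666816452725e-05 -0.31730893729216575
```

```bash
cat > ov.py <<'E'
from h import *
import cv2
def box(x0,x1,y0,y1,z0,z1):
    v=np.array([[x,y,z] for x in(x0,x1) for y in(y0,y1) for z in(z0,z1)]);return [(v[i],v[j]) for i in range(8) for j in range(i) if bin(i^j).count('1')==1]
def overlay(cam,p,roi,k):
    L=box(-170,170,-50,50,0,20)+box(93,147,-22,22,107,140)+box(107,133,57,67,74,140)+box(-28,28,-28,28,20,65)+box(-18,18,-166,-140,236,262)
    x0,y0,x1,y1=roi;im=cv2.resize(cam["img"][y0:y1,x0:x1,::-1],None,fx=k,fy=k,interpolation=cv2.INTER_CUBIC)
    for a,b in L:
        A,B=[((proj(cam,P2W(p,q))-[x0,y0]+.5)*k-.5).round().astype(int).tolist() for q in(a,b)];cv2.line(im,A,B,(0,255,255),1)
    return im
if __name__=='__main__':
    c=pickle.load(open('c0.pkl','rb'));p=np.load('p.npy')
    a=overlay(c['top'],p,(205,145,325,285),4);b=overlay(c['side'],p,(150,160,300,290),4)[:,:]
    H=max(a.shape[0],b.shape[0]);a,b=[cv2.copyMakeBorder(i,0,H-i.shape[0],0,0,cv2.BORDER_CONSTANT) for i in(a,b)]
    o=np.hstack([a,b]);o=cv2.resize(o,None,fx=800/o.shape[1],fy=800/o.shape[1],interpolation=cv2.INTER_AREA);cv2.imwrite('pics/ov0.png',o)
E
python3 ov.py
```

```text
(no output)
```

View pics/ov0.png

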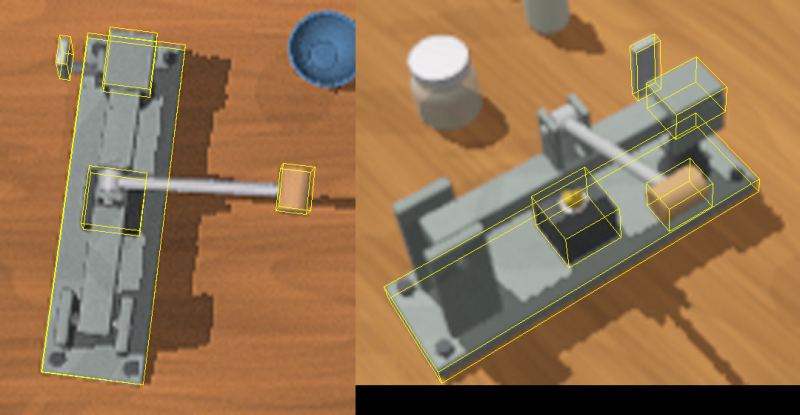

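The overlay matches in both views to about 1-2 px, so the press is at (0.535, 0.075) with yaw -0.141. Next I'll move above the handle and turn the fingers along the press's x.

```bash
A='python3 -m pendant'
python3 -m pendant '[[[-0.034,-0.036,-0.010,0,0,0,1],[-0.034,-0.036,-0.010,0,0,0,1],[-0.034,-0.036,-0.010,0,0,0,1],[-0.034,-0.036,-0.008,0,0,0,1],[-0.034,-0.036,-0.008,0,0,0,1]]]' 20
python3 -m pendant '[[[-0.034,-0.036,-0.010,0,0,0,1],[-0.034,-0.036,-0.008,0,0,0,1],[-0.034,-0.036,-0.008,0,0,0,1],[-0.034,-0.036,-0.008,0,0,0,1],[-0.034,-0.036,-0.008,0,0,0,1]]]'
python3 -m pendant '[[[-0.034,-0.036,-0.007,0,0,0,1],[-0.034,-0.036,-0.007,0,0,0,1],[-0.034,-0.036,-0.007,0,0,0,1],[-0.034,-0.036,-0.007,0,0,0,1],[-0.034,-0.036,-0.007,0,0,0,1]]]'
python3 -m pendant '[[[0,0,0,0,0,10,1],[0,0,0,0,0,10,1],[0,0,0,0,0,10,1],[0,0,0,0,0,10,1],[0,0,0,0,0,10,1]]]'
python3 -m pendant '[[[0,0,0,0,0,10,1],[0,0,0,0,0,10,1],[0,0,0,0,0,10,1],[0,0,0,0,0,0,1],[0,0,0,0,0,0,1]]]'
cat >> h.py <<'E'
def delta(o,tgt,yang):
    "tool-frame shift and turn (deg) to a down pose with tool y at world angle yang"
    R=Rn.from_quat(o["tool_rot"]);y=np.array([np.cos(yang),np.sin(yang),0]);z=np.array([0,0,-1.]);T=np.stack([np.cross(y,z),y,z],1)
    return R.inv().apply(np.array(tgt)-o["position"]),(R.inv()*Rn.from_matrix(T)).as_rotvec(degrees=True)
E
cat > wr.py <<'E'
from h import *
def wcam():
    from rig import get_obs,camera
    o=get_obs();c=camera("wrist");T=np.array(c["T_tool_cam"]);R=Rn.from_quat(o["tool_rot"]).as_matrix()
    Rc=R@T[:3,:3];t=R@T[:3,3]+o["position"];c["R"]=Rc.T;c["t"]=-Rc.T@t;return o,c
E
python3 - <<'E'
from wr import *; from ov import overlay; import cv2
o,c=wcam();p=np.load('p.npy');pickle.dump(c,open('w0.pkl','wb'))
print(o['position'],o['time'],o['ft_force'],delta(o,P2W(p,(0,-153,241)),p[2]))
cv2.imwrite('pics/w0.png',overlay(c,p,(0,0,512,384),1.5))
E
```

```text
time: 0.72
position: [0.3015, 0.3674, 0.2795]
tool_rot: [0.159, 0.987, -0.0, -0.0]
ft_force: [1.1, -0.1, 0.3]
grip_width: 0.0869
grip_force: 0.0
time: 1.35
position: [0.4062, 0.1431, 0.3216]
tool_rot: [0.159, 0.987, 0.0, -0.0]
ft_force: [0.1, 0.5, 0.0]
grip_width: 0.0871
grip_force: 0.0
time: 1.98
position: [0.511, -0.0811, 0.3564]
tool_rot: [0.159, 0.987, 0.0, -0.0]
ft_force: [0.1, -0.7, -0.7]
grip_width: 0.0872
grip_force: 0.0
time: 2.6
position: [0.5105, -0.0795, 0.3561]
tool_rot: [0.564, 0.826, -0.0, -0.001]
ft_force: [0.2, 1.3, 0.6]
grip_width: 0.0873
grip_force: 0.0
time: 3.22
position: [0.5107, -0.0796, 0.3563]
tool_rot: [0.756, 0.655, -0.0, -0.0]
ft_force: [-0.4, 0.2, 0.0]
grip_width: 0.0872
grip_force: 0.0
[ 0.5106539  -0.0795925   0.35630632] 3.225 [-0.4357204   0.24670921  0.02166036] (array([0.00384962, 0.00221046, 0.11530538]), array([-0.0342557 , -0.00550377, -0.10783261]))
```

View pics/w0.png

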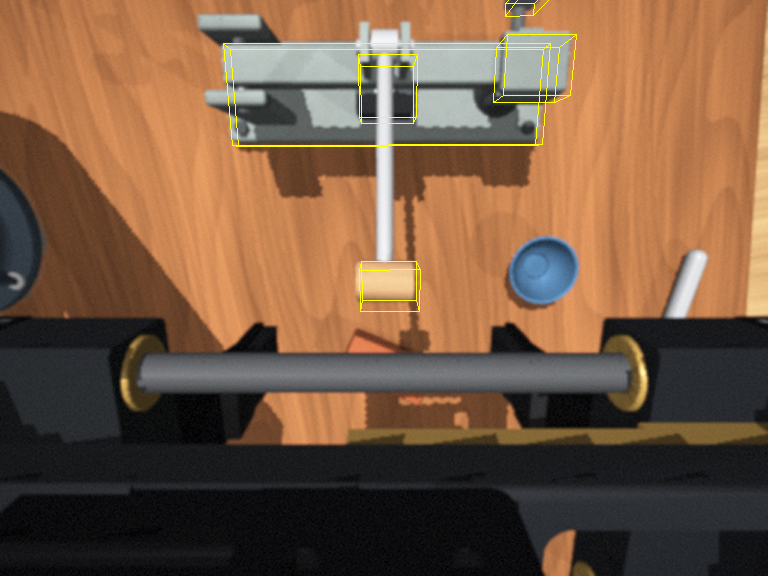

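The wrist view shows the overlay on the barrel at (388,283) to about 1-2 mm. I'll descend onto it and close.

```bash
python3 -m pendant '[[[0.004,0.001,0.030,0,0,0,1],[0,0,0.030,0,0,0,1],[0,0,0.025,0,0,0,1],[0,0,0.020,0,0,0,1],[0,0,0.010,0,0,0,1]]]' 25
python3 -m pendant '[[[0,0,0,0,0,0,0.3],[0,0,0,0,0,0,0.3],[0,0,0,0,0,0,0.2],[0,0,0,0,0,0,0.2],[0,0,0,0,0,0,0.2]]]'
```

```text
time: 3.9
position: [0.5119, -0.0757, 0.2405]
tool_rot: [0.756, 0.654, -0.0, -0.001]
ft_force: [0.4, 0.5, 0.7]
grip_width: 0.087
grip_force: 0.0
time: 4.53
position: [0.5125, -0.0758, 0.2418]
tool_rot: [0.757, 0.654, 0.0, 0.0]
ft_force: [0.5, 0.1, 1.0]
grip_width: 0.0452
grip_force: 0.0
```

```bash
python3 -m pendant '[[[0,0,0,0,0,0,0.2],[0,0,0,0,0,0,0.2],[0,0,0,0,0,0,0.2],[0,0,0,0,0,0,0.2],[0,0,0,0,0,0,0.2]]]'
python3 -m pendant '[[[-0.004,0,0.0093,0,0,0,0.2],[-0.0036,0,0.0095,0,0,0,0.2],[-0.003,0,0.0098,0,0,0,0.2],[-0.0025,0,0.01,0,0,0,0.2],[-0.0018,0,0.01,0,0,0,0.2]]]'
```

```text
time: 5.15
position: [0.5117, -0.0758, 0.2414]
tool_rot: [0.756, 0.654, -0.001, -0.001]
ft_force: [-4.2, -1.2, 1.9]
grip_width: 0.0358
grip_force: 25.0
time: 5.78
position: [0.5097, -0.09, 0.1921]
tool_rot: [0.757, 0.654, 0.0, -0.001]
ft_force: [-4.6, 2.5, 5.2]
grip_width: 0.0357
grip_force: 25.0
```

Gripped on the 36 mm ends, and the handle is following. I'll carry on with the stroke.

```bash
python3 -m pendant '[[[-0.0012,0,0.0101,0,0,0,0.2],[-0.0006,0,0.0102,0,0,0,0.2],[0,0,0.0102,0,0,0,0.2],[0.0006,0,0.0102,0,0,0,0.2],[0.0012,0,0.0101,0,0,0,0.2]]]'
python3 -m pendant '[[[0.0018,0,0.01,0,0,0,0.2],[0.001,0,0.005,0,0,0,0.2],[0.001,0,0.003,0,0,0,0.2],[0,0,0,0,0,0,0.2],[0,0,0,0,0,0,0.2]]]'
python3 - <<'E'
from wr import *; from ov import overlay; import cv2
o,c=wcam();p=np.load('p.npy')
q=o['position']-[*p[:2],0];a=p[2];print(-np.sin(a)*q[0]+np.cos(a)*q[1],q[2]+.008)
from rig import camera
s=camera('side');i=s['img'][150:290,150:320,::-1];cv2.imwrite('pics/s1.png',cv2.resize(i,None,fx=4,fy=4,interpolation=cv2.INTER_CUBIC))
E
```

```text
time: 6.4
position: [0.5097, -0.0899, 0.1419]
tool_rot: [0.757, 0.654, 0.0, -0.001]
ft_force: [-4.7, 2.4, 10.1]
grip_width: 0.0358
grip_force: 25.0
time: 7.02
position: [0.5102, -0.0863, 0.1241]
tool_rot: [0.757, 0.654, -0.0, -0.001]
ft_force: [-5.0, 1.5, 8.2]
grip_width: 0.0355
grip_force: 25.0
-0.16359670562599338 0.13206741848731668
```

View pics/s1.png

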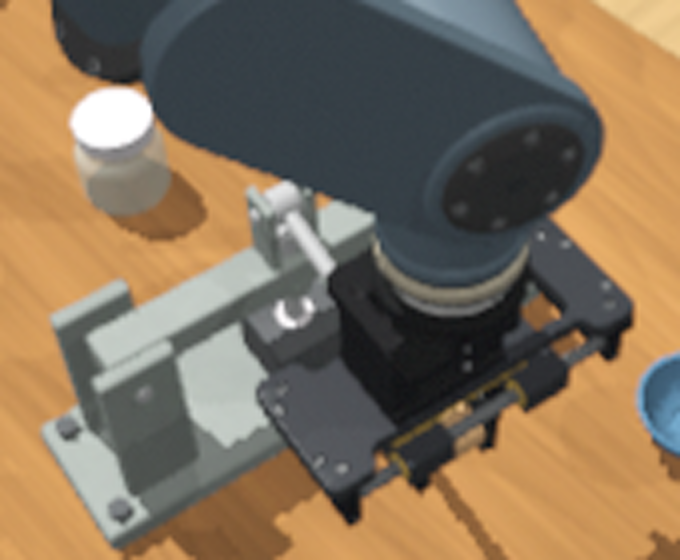

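The plug looks seated, with only a ring visible at (293,312) in the crop. I'll press a little further to feel the stop.

```bash
python3 -m pendant '[[[0.001,0,0.003,0,0,0,0.2],[0,0,0.002,0,0,0,0.2],[0,0,0.002,0,0,0,0.2],[0,0,0,0,0,0,0.2],[0,0,0,0,0,0,0.2]]]'
```

```text
time: 7.75
position: [0.5105, -0.0846, 0.1182]
tool_rot: [0.757, 0.654, 0.001, -0.001]
ft_force: [-6.0, 5.1, 17.0]
grip_width: 0.0356
grip_force: 25.0
```

The force rose to 17 N, so it is on the stop. Now I'll ease it back up along the same arc.

```bash
python3 -m pendant '[[[-0.001,0,-0.006,0,0,0,0.2],[-0.002,0,-0.008,0,0,0,0.2],[-0.002,0,-0.009,0,0,0,0.2],[-0.001,0,-0.009,0,0,0,0.2],[-0.0006,0,-0.009,0,0,0,0.2]]]'
python3 -m pendant '[[[0,0,-0.009,0,0,0,0.2],[0,0,-0.009,0,0,0,0.2],[0.0006,0,-0.009,0,0,0,0.2],[0.001,0,-0.009,0,0,0,0.2],[0.0015,0,-0.009,0,0,0,0.2]]]'
python3 -m pendant '[[[0.002,0,-0.009,0,0,0,0.2],[0.0025,0,-0.009,0,0,0,0.2],[0.003,0,-0.008,0,0,0,0.2],[0.003,0,-0.007,0,0,0,0.2],[0,0,0,0,0,0,0.2]]]'
```

```text
time: 8.38
position: [0.5094, -0.0923, 0.1581]
tool_rot: [0.756, 0.654, -0.0, -0.001]
ft_force: [-4.2, 1.4, 3.0]
grip_width: 0.0356
grip_force: 25.0
time: 9.0
position: [0.5098, -0.0891, 0.2031]
tool_rot: [0.757, 0.654, -0.0, -0.001]
ft_force: [-4.8, 1.5, 0.1]
grip_width: 0.0357
grip_force: 25.0
time: 9.62
position: [0.5113, -0.0788, 0.2363]
tool_rot: [0.756, 0.654, -0.001, -0.0]
ft_force: [-5.9, 0.2, 0.9]
grip_width: 0.0354
grip_force: 25.0
```

```bash
python3 -m pendant '[[[0.0015,0,-0.003,0,0,0,0.2],[0.001,0,-0.002,0,0,0,0.2],[0,0,0,0,0,0,0.2],[0,0,0,0,0,0,0.2],[0,0,0,0,0,0,0.2]]]'
python3 - <<'E'
from rig import camera
import cv2
from ov import *
s=camera('side');pickle.dump(s,open('s2.pkl','wb'));p=np.load('p.npy');cv2.imwrite('pics/s2.png',overlay(s,p,(150,150,320,290),4))
E
```

```text
time: 10.25
position: [0.5115, -0.0774, 0.2393]
tool_rot: [0.756, 0.654, -0.002, -0.0]
ft_force: [-3.8, -3.7, -10.0]
grip_width: 0.0356
grip_force: 25.0
```

View pics/s2.png

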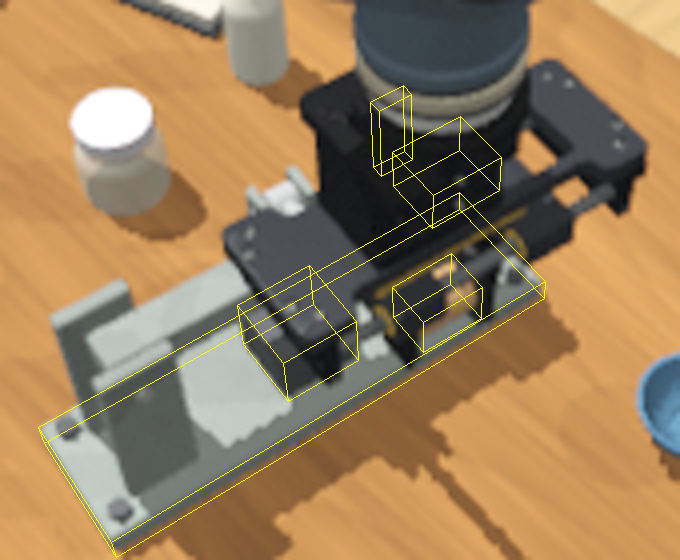

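The handle is at its upper stop (-10 N) and sits in its rest outline at (440,300). I'll release, rise, cross to above the latch and turn 90°.

```bash
python3 -m pendant '[[[0,0,0.001,0,0,0,0.5],[0,0,0,0,0,0,0.8],[0,0,0,0,0,0,0.8],[0,0,0,0,0,0,0.8],[0,0,0,0,0,0,0.8]]]'
python3 -m pendant '[[[0,0,-0.010,0,0,0,0.8],[0,0,-0.020,0,0,0,0.8],[0,0,-0.020,0,0,0,0.8],[0,0,-0.020,0,0,0,0.8],[0,0,0,0,0,0,0.8]]]'
python3 -m pendant '[[[0.036,0.02,0,0,0,0,0.8],[0.036,0.02,0,0,0,0,0.8],[0.036,0.02,0,0,0,0,0.8],[0.036,0.02,0,0,0,0,0.8],[0.036,0.02,0,0,0,0,0.8]]]'
python3 -m pendant '[[[0.035,0.02,0,0,0,-10,0.3],[0,0,0,0,0,-10,0.3],[0,0,0,0,0,-10,0.3],[0,0,0,0,0,-10,0.3],[0,0,0,0,0,-10,0.3]]]'
python3 -m pendant '[[[0,0,0,0,0,-10,0.3],[0,0,0,0,0,-10,0.3],[0,0,0,0,0,-10,0.3],[0,0,0,0,0,-10,0.3],[0,0,0,0,0,0,0.3]]]'
python3 - <<'E'
from wr import *; from ov import overlay; import cv2
o,c=wcam();p=np.load('p.npy');pickle.dump(c,open('w3.pkl','wb'))
print(delta(o,P2W(p,(120,62,110)),p[2]+np.pi/2),o['q'])
cv2.imwrite('pics/w3.png',overlay(c,p,(0,0,512,384),1.5))
E
```

```text
time: 10.92
position: [0.5127, -0.0764, 0.2404]
tool_rot: [0.757, 0.654, 0.0, 0.0]
ft_force: [-0.7, -0.8, 0.0]
grip_width: 0.0681
grip_force: 0.0
time: 11.55
position: [0.5135, -0.0768, 0.3122]
tool_rot: [0.757, 0.654, 0.001, 0.002]
ft_force: [0.0, 0.5, -0.3]
grip_width: 0.0696
grip_force: 0.0
time: 12.18
position: [0.6376, 0.0883, 0.309]
tool_rot: [0.757, 0.654, -0.001, -0.001]
ft_force: [0.0, 0.2, 0.7]
grip_width: 0.0699
grip_force: 0.0
time: 12.8
position: [0.6617, 0.119, 0.3088]
tool_rot: [0.407, 0.914, -0.0, -0.001]
ft_force: [0.2, -0.2, -0.2]
grip_width: 0.03
grip_force: 0.0
time: 13.42
position: [0.6617, 0.1189, 0.3091]
tool_rot: [0.074, 0.997, -0.0, -0.001]
ft_force: [-0.2, 0.3, 0.4]
grip_width: 0.0259
grip_force: 0.0
(array([-0.0007849 ,  0.0011554 ,  0.19907669]), array([-0.01310882, -0.1008537 , -0.36937542])) [ 1.19138393e-02  5.28879666e-01  1.21082562e+00  4.82353162e-05
  1.40366177e+00 -1.41152816e+00]
```

View pics/w3.png

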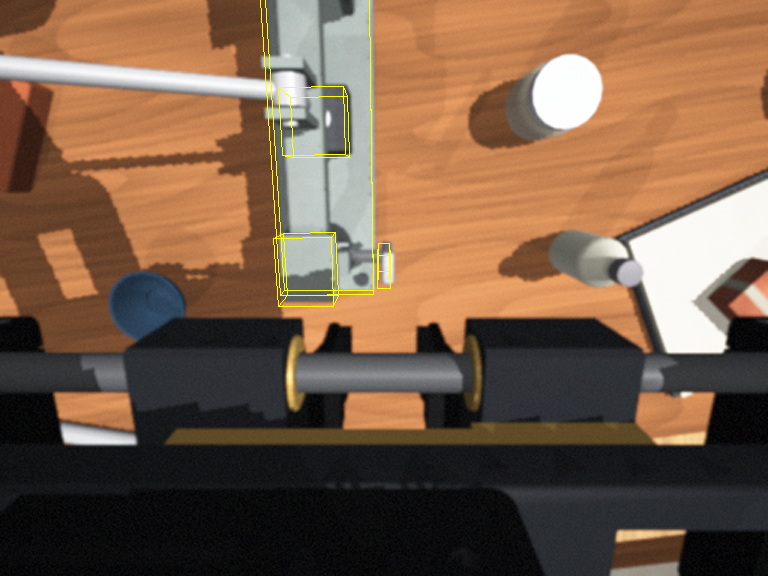

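The tab sits at (387,266), about 2 mm to press +y of the overlay and centred on the fingers (385). I'll descend with a 22 mm opening.

```bash
python3 -m pendant '[[[0.001,0.0025,0.035,0,0,0,0.25],[0,0,0.035,0,0,0,0.25],[0,0,0.035,0,0,0,0.25],[0,0,0.025,0,0,0,0.25],[0,0,0.010,0,0,0,0.25]]]' 40
python3 -m pendant '[[[0,0,0.010,0,0,0,0.25],[0,0,0.010,0,0,0,0.25],[0,0,0.010,0,0,0,0.25],[0,0,0.010,0,0,0,0.25],[0,0,0,0,0,0,0.25]]]'
python3 - <<'E'
from wr import *
o,c=wcam();p=np.load('p.npy');print(delta(o,P2W(p,(120,62,110)),p[2]+np.pi/2),o['ft_force'])
E
```

```text
time: 14.1
position: [0.6604, 0.1215, 0.168]
tool_rot: [0.074, 0.997, -0.0, -0.002]
ft_force: [-0.4, -0.6, -0.8]
grip_width: 0.0218
grip_force: 0.0
time: 14.72
position: [0.6608, 0.1215, 0.1291]
tool_rot: [0.073, 0.997, -0.0, -0.001]
ft_force: [0.1, 0.4, -0.9]
grip_width: 0.0215
grip_force: 0.0
(array([-0.00174107, -0.00135596,  0.01909586]), array([-0.0191613 , -0.115236  , -0.25450117])) [ 0.12749716  0.42835814 -0.89669827]
```

```bash
python3 -m pendant '[[[0,0,0.010,0,0,0,0.25],[0,0,0.007,0,0,0,0.25],[0,0,0,0,0,0,0.05],[0,0,0,0,0,0,0.05],[0,0,0,0,0,0,0.0]]]' 40
python3 -m pendant '[[[0,0,0,0,0,0,0],[0,0,0,0,0,0,0],[0,0,0,0,0,0,0],[0,0,0,0,0,0,0],[0,0,0,0,0,0,0]]]'
```

```text
time: 15.4
position: [0.6616, 0.1217, 0.1131]
tool_rot: [0.072, 0.997, 0.0, 0.0]
ft_force: [0.6, 0.2, -1.5]
grip_width: 0.0095
grip_force: 40.0
time: 16.02
position: [0.6616, 0.1217, 0.1131]
tool_rot: [0.073, 0.997, 0.0, 0.0]
ft_force: [0.9, 1.6, -2.5]
grip_width: 0.0097
grip_force: 40.0
```

The 10 mm tab is gripped. Now I'll pull the latch 16 mm and hold.

```bash
python3 -m pendant '[[[0,0.004,0,0,0,0,0],[0,0.004,0,0,0,0,0],[0,0.004,0,0,0,0,0],[0,0.004,0,0,0,0,0],[0,0.001,0,0,0,0,0]]]'
python3 -m pendant '[[[0,0,0,0,0,0,0],[0,0,0,0,0,0,0],[0,0,0,0,0,0,0],[0,0,0,0,0,0,0],[0,0,0,0,0,0,0]]]'
```

```text
time: 16.65
position: [0.6635, 0.1354, 0.113]
tool_rot: [0.072, 0.997, -0.003, -0.001]
ft_force: [-0.7, -8.4, -1.4]
grip_width: 0.0097
grip_force: 40.0
time: 17.27
position: [0.6635, 0.135, 0.113]
tool_rot: [0.072, 0.997, -0.003, -0.001]
ft_force: [-1.6, -8.4, -0.4]
grip_width: 0.0099
grip_force: 40.0
```

```bash
python3 -m pendant '[[[0,0.002,0,0,0,0,0],[0,0,-0.0042,0,-1,0,0],[0,0,-0.0042,0,-1,0,0],[0,0,-0.0084,0,-2,0,0],[0,0,-0.0084,0,-2,0,0]]]' 45
python3 -m pendant '[[[0,0,-0.0084,0,-2,0,0],[0,0,-0.0084,0,-2,0,0],[0,0,-0.0084,0,-2,0,0],[0,0,-0.0084,0,-2,0,0],[0,0,0,0,0,0,0]]]'
```

```text
time: 17.9
position: [0.6632, 0.1369, 0.1377]
tool_rot: [0.072, 0.996, -0.007, 0.052]
ft_force: [1.5, -8.6, -4.6]
grip_width: 0.0095
grip_force: 45.0
time: 18.52
position: [0.6583, 0.1382, 0.172]
tool_rot: [0.072, 0.99, -0.011, 0.122]
ft_force: [2.1, -9.3, -5.3]
grip_width: 0.0097
grip_force: 45.0
```

```bash
python3 -m pendant '[[[0,0,-0.0084,0,-2,0,0],[0,0,-0.0084,0,-2,0,0],[0,0,-0.0084,0,-2,0,0],[0,0,-0.0042,0,-1,0,0],[0,0,0,0,0,0,0]]]'
python3 -m pendant '[[[0,0,0,0,0,0,0],[0,0,0,0,0,0,0],[0,0,0,0,0,0,0],[0,0,0,0,0,0,0],[0,0,0,0,0,0,0]]]'
python3 - <<'E'
from rig import camera,get_obs
import cv2
s=camera('side');cv2.imwrite('pics/s4.png',cv2.resize(s['img'][110:300,140:350,::-1],None,fx=3,fy=3,interpolation=cv2.INTER_CUBIC))
print(get_obs()['joint_velocities'])
E
```

```text
time: 19.15
position: [0.6503, 0.1396, 0.2002]
tool_rot: [0.071, 0.981, -0.015, 0.182]
ft_force: [1.9, -9.5, -3.9]
grip_width: 0.0096
grip_force: 45.0
time: 19.77
position: [0.6504, 0.1395, 0.1998]
tool_rot: [0.071, 0.981, -0.015, 0.182]
ft_force: [2.7, -9.5, -3.8]
grip_width: 0.0095
grip_force: 45.0
[-0.00124002  0.0010335  -0.00030209  0.0001575   0.00035625  0.00065018]
```

View pics/s4.png

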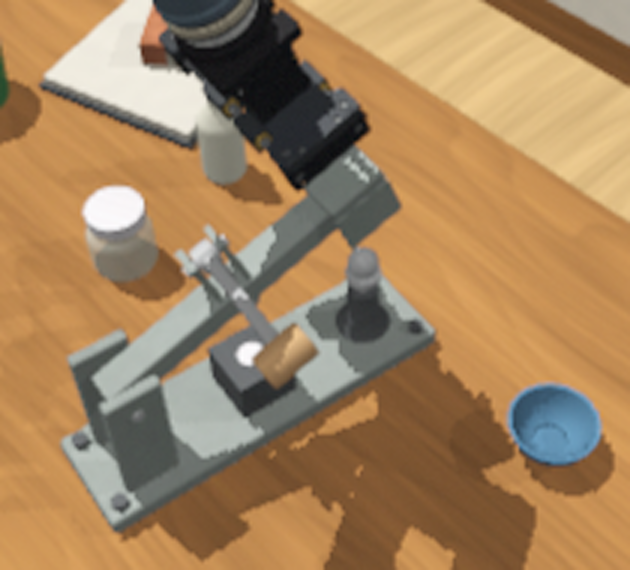

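The beam is well off the ball, which is bare at (365,270). The plug is flush in the die at (250,353), the lever is at rest and the bystanders have not moved. Handing in.

```bash
python3 -c "
from rig import hand_in
print(hand_in())"
```

```text
the job is handed in; nothing more can be done
None
```

I pressed the plug to its stop, eased the lever back to rest, drew the latch, and handed the job in with the beam held still about 87 mm up and the bystanders undisturbed; no verdict came back.

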